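Unlatch the tool case and put the socket tray away

ROBOT

A 6-joint arm with a two-finger parallel gripper is mounted at the origin on the work surface. World frame = base frame: x ahead of the robot, y to its left, z up, the work surface at z = 0. Lengths are in m, angles in rad, forces in N, time in s.
With the tool pointing down it reaches from about 0.35 to 0.775 m from the base axis. Payload 7.3 kg.
Tool frame: the origin (TCP) lies at the very end of the fingers, on their centre line; the grasp point (between the pads) lies 19 mm behind it (robot.hold_point_z is the distance from the TCP to the grasp point, in m); z points along the fingers, y is the direction in which the jaws open and shut (so a half turn about z gives the same grasp; the last joint's range is limited). The gripper opens to 92 mm and grips with 3 to 60 N. Pads are 19 mm wide; open, the fingers measure 130 mm over their backs; the gripper's body (75 mm by 190 mm) begins 47 mm behind the grasp point.
Start: joints at [-1.368, 0.342, 1.524, -0, 1.275, -0.146], TCP at [0.179, -0.493, 0.227] pointing down, gripper open.
Joint ranges: [-2.53, 2.53], [-0.77, 2.02], [0.04, 2.7], [-1, 4.14], [0.28, 2.66], [-3.11, 3.11]. Speed limits (rad/s): [2.57, 2.57, 3.14, 3.14, 3.14, 3.14].

INTERFACE

Orientations are given as [roll, pitch, yaw] about the fixed x, y, z axes, in that order (R = Rz(yaw) Ry(pitch) Rx(roll)).
In Python, from cell import monitor, viewer, robot gives the robot as it stands.
- The arm moves only by the tool move_arm, never from a script. Its argument "deltas" is a list of rows, each an object of numbers: "x", "y", "z": the shift along the tool's x, y, z in m; "wx", "wy", "wz": the turn, a rotation vector about the tool's x, y, z in degrees; "hand": the opening, from 0 (shut) to 1 (fully open). In form: [{"x": .., "y": .., "z": .., "wx": .., "wy": .., "wz": .., "hand": ..}, ...]. A call has 1 to 8 rows; each row is the pose to reach, as a shift and turn from the pose commanded when the call began, along the tool's axes at that moment; what a row does not reach only later rows make up. A row lasts 1/8 s, in which the tool goes at most 62.5 mm and 10.7 degrees, less where a joint would pass 70% of its speed; a pose out of reach is approached as far as the arm can. A call with a gripper value outside its range is refused whole. The fingers move at their own pace and stop on an object; "grip_force" is the grip in N (left out, the last holds). Time passes only in rows, so rows that repeat a pose let the fingers close. It gives the time, the measured TCP pose, the force and the opening at its end, in the units of the state.
- monitor.observe(): the state, without advancing time (a new reading comes with each control period).
- viewer.read_camera(name): name is "side" or "top" or "wrist"; returns the picture (384x512x3 uint8, red, green, blue); there is no depth.
- viewer.camera_params(name): a dict with "camera_matrix" (3x3 intrinsics, pixels), "R" (3x3) and "t" (3): a world point X has camera coordinates R X + t. Camera axes: x right, y down, z forward; pixel columns grow to the right and rows downward; lengths in m; the calibration is good to about 2 mm. A picture is of the moment at which its call begins: read the wrist's pose just before it. camera_params takes no time and is no camera call; for the wrist camera it gives the pose at the moment of the call.
- robot.hand_in(): hands the job in, once; it reports no verdict.
The state is a dict: "time": time; "qpos": joint angles; "qvel": joint speeds; "joint_efforts": joint torques, N m; "tool_pos": TCP position; "tool_rot": TCP orientation; "contact_force": force on the tool from outside, world axes, zero at the start; "torque": the same for the moment, N m; "opening": finger opening in m.
Only numpy, scipy, OpenCV 4.12 (cv2) and the standard library are available. Lean on these libraries where they do the work, as an engineer would, in place of code of your own. Each camera call takes 0.05 s, during which the arm holds its last target. There are 200 camera calls.

TASK

Swing the latch lever on the front of the grey tool case round until it is clear of the lid, then open the lid so that it stands up by itself. Lift the handled socket tray off the top of the pile of nested trays and set it down gently inside the case, flat on the floor of the case, with the lid left open and the latch left clear. Leave the trays below it standing where they are and do not knock over the cans or the jar.

Things in the scene. Friction and masses are not known exactly. Their poses are not given: they have to be found in the camera images.
- case: grey sheet-steel tool case, 180 (x, depth) x 240 (y, width) x 80 mm tall, fixed to the bench, walls and floor 5 mm thick, empty inside. Origin at the centre of its underside; its front (latch side) faces its own -x, the lid's hinge is along its +x top edge. In front of the wall's middle a steel bracket juts out 45 mm and carries the latch
- latch (a joint): angle of the latch lever, rad: 0 = lever points straight back over the lid and holds it shut, grows as the lever's front (post) end swings horizontally, anticlockwise seen from above, i.e. from the case's -x towards its -y; lid is free above 1.2, end stop at 1.65; stays where it is left
- latch_pivot (a point): vertical pivot axis of the latch lever, at the underside of the lever, 89.5 mm above the bench, 25 mm in front of the case's front wall. The lever is a flat steel bar 16 mm wide, 8 mm thick, 111 mm long: 43 mm behind the pivot (over the lid when shut, 3 mm above it) and 68 mm in front of it. The point's x axis points along the lever to its lid end
- latch_post (a point): the point to grip on the upright black round post at the lever's front end, on its axis; the post is 18 mm in diameter, 46 mm tall, 60 mm from the pivot; the point is 29 mm above the lever's top face and 17 mm below the post's top
- lid (a joint): angle of the lid, rad: 0 = shut, 1.57 = upright, end stop at 1.8; a stiff hinge: it stays where it is left
- lid_hinge (a point): middle of the lid's hinge axis, on the case's rear top edge, 80.5 mm above the bench; the axis runs along the case's y. The lid plate is 180 x 240 mm, 6 mm thick
- lid_bar (a point): middle of the lid's handle: a round steel bar 10 mm thick, 100 mm long, running along the case's y, its centre 35 mm above the lid's top face, 35 mm in from the lid's front edge, 145 mm from the hinge along the lid
- tray_top: the top tray of the pile: a dark steel tray 120 (x) x 85 (y) mm with sockets in it and a wooden carrying handle along its x: a bar 100 mm long, 14 mm wide, 14 mm high, centred 68 mm above the tray's origin. Origin at the centre of its underside. Its foot (104 x 69 mm, 8 mm deep) nests in the tray below; its rim is 40 mm above the origin, its sides are 4 mm thick; about 0.3 kg
- tray_mid: the middle tray of the pile, 120 x 85 x 40 mm, same shape without handle, empty. Origin at the centre of its underside, 32 mm above the bench; the top tray's origin is 32 mm above it
- tray_low: the lowest tray of the pile, the same, standing on the bench. Origin at the centre of its underside
- oil_can: bystander: aluminium oil can with a thin spout, 68 mm in diameter, 220 mm tall. Origin at the centre of its underside
- spray: bystander: spray can, 66 mm in diameter, 200 mm tall. Origin at the centre of its underside
- jar: bystander: jar, 72 mm in diameter, 110 mm tall. Origin at the centre of its underside

How it is judged:
On the way, in this order (a step that is already met when the one before it is completed fails the run):
1. the latch lever is swung clear of the lid (above 1.2 rad) (value of joint latch above 1.2 rad), for 0.2 s.
2. the lid is opened upright (above 1.3 rad) (value of joint lid above 1.3 rad), for 0.2 s.
At the end, for the whole second after the job is handed in: The handled tray rests flat and still on the case floor (origin under 12 mm above the case underside, tilt under 0.1 rad), the lid stands open (above 1.3 rad), the latch is clear (above 1.2 rad), the two lower trays are upright and within 30 mm of where they stood (x of tray_top in the frame of case between -0.085 and 0.085 m and y of tray_top in the frame of case between -0.115 and 0.115 m and z of tray_top in the frame of case below 0.012 m and angle between each of tray_top, tray_mid's own z axis and vertical below 0.1 rad and linear speed of tray_top below 0.02 m/s and value of joint lid above 1.3 rad and value of joint latch above 1.2 rad and distance of each of tray_low, tray_mid from where it was at the start of the episode below 0.03 m); the robot touches nothing.
It fails at once if the tray is dropped or thrown into the case (faster than 0.6 m/s inside it) (x of tray_top in the frame of case between -0.085 and 0.085 m and y of tray_top in the frame of case between -0.115 and 0.115 m and z of tray_top in the frame of case below 0.06 m and linear speed of tray_top above 0.6 m/s).
It fails at once if the tray is tipped over (more than 0.9 rad) (angle between tray_top's own z axis and vertical above 0.9 rad).
It fails at once if the oil can, the spray can or the jar is knocked over (angle between any of oil_can, spray, jar's own z axis and vertical above 0.5 rad).
It also fails if it takes over 69 s, if anything falls off the work surface, if the arm or the gripper's body presses on something with over 40 N, if the wrist force passes 120 N, or if a joint passes its speed limit or range.

## Working session

There is one attempt and no reset: what is moved stays moved. The work goes in short steps, Python scripts to look and compute and a tool call to move; the robot and the scene stay as the last step left them, time stands still between calls to the robot, and variables do not carry over. Pictures are saved under pics/ and viewed, about 8 in all and at most 12, crops included, and the job is handed in when it is done.

Besides the shell and the picture viewer there is one more tool, called as name(argument=value, ...) on one line, values as JSON. move_arm: Moves the arm, as the interface text tells. Its arguments: {"type":"object","properties":{"deltas":{"type":"array","items":{"type":"object","properties":{"x":{"type":"number"},"y":{"type":"number"},"z":{"type":"number"},"wx":{"type":"number"},"wy":{"type":"number"},"wz":{"type":"number"},"hand":{"type":"number"}}}},"grip_force":{"type":"number"}},"required":["deltas"]}

```bash
ls; mkdir -p pics
python3 - <<'E'
from cell import monitor, viewer, robot
import cv2,numpy as np
s=monitor.observe();print(s)
ims=[]
for n in ("side","top"):
    p=viewer.camera_params(n);print(n,p)
    im=viewer.read_camera(n);cv2.imwrite(f"pics/{n}0.png",im[:,:,::-1])
E
```

```text
pics
{'time': 0.0, 'qpos': array([-1.36800801e+00,  3.42693313e-01,  1.52497548e+00,  4.71179952e-06,
        1.27537302e+00, -1.45998713e-01]), 'qvel': array([-0.0007745 , -0.00080706,  0.00023974,  0.00171549, -0.00064477,
        0.00020403]), 'joint_efforts': array([-5.68769046e-04, -4.31238949e+01, -2.44221997e+01,  7.17423437e-02,
        5.59775520e-02, -1.06449822e-04]), 'tool_pos': array([ 0.17936859, -0.4930042 ,  0.22607471]), 'tool_rot': array([-3.14015957e+00, -2.15281709e-04,  3.48785499e-01]), 'contact_force': array([-0.83602437,  0.56014178, -0.8919374 ]), 'torque': array([ 0.03795924, -0.00687082, -0.03917813]), 'opening': 0.09160340662411184}
side {'camera_matrix': array([[439.16897432,   0.        , 247.56541335],
       [  0.        , 439.16897432, 190.82696158],
       [  0.        ,   0.        ,   1.        ]]), 'R': array([[-0.95654459, -0.29151818, -0.00629276],
       [-0.16034222,  0.54390345, -0.82368648],
       [ 0.24354224, -0.78688385, -0.56701057]]), 't': array([0.5727317 , 0.17840468, 1.14889909])}
top {'camera_matrix': array([[486.84026103,   0.        , 254.71231903],
       [  0.        , 486.84026103, 198.63463503],
       [  0.        ,   0.        ,   1.        ]]), 'R': array([[ 0.02041956, -0.99978365, -0.0039625 ],
       [-0.99441731, -0.01989925, -0.10362545],
       [ 0.10352418,  0.00605637, -0.9946085 ]]), 't': array([0.00349756, 0.57386786, 1.72733448])}
```

View pics/side0.png

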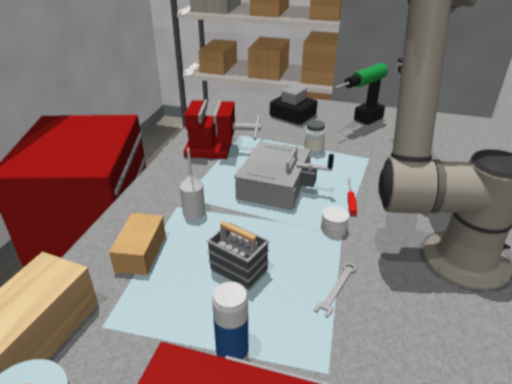

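View pics/top0.png

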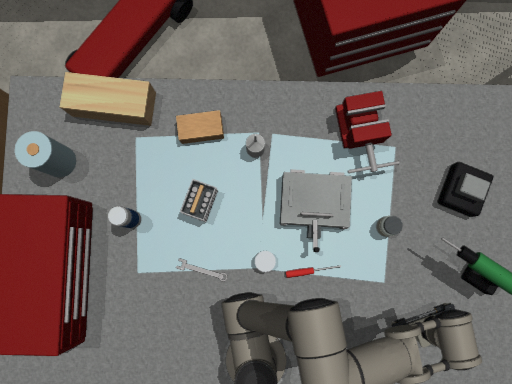

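Run:
```python
import cv2,numpy as np
t=cv2.imread("pics/top0.png");s=cv2.imread("pics/side0.png")
a=cv2.resize(t[160:260,265:365],(400,400),interpolation=cv2.INTER_CUBIC)
b=cv2.resize(t[150:250,150:250],(400,400),interpolation=cv2.INTER_CUBIC)
c=cv2.resize(s[130:230,230:350],(0,0),fx=3.33,fy=3.33,interpolation=cv2.INTER_CUBIC)
im=np.zeros((600,800,3),np.uint8);im[:400,:400]=a;im[:400,400:]=b
cv2.imwrite("pics/crop1.png",im[:400])
d=cv2.resize(s[215:290,200:275],(400,400),interpolation=cv2.INTER_CUBIC)
im2=np.zeros((400,800,3),np.uint8);im2[:333,:400]=c[:333,:400];im2[:,400:]=d
cv2.imwrite("pics/crop2.png",im2)
```

```text
(no output)
```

View pics/crop1.png

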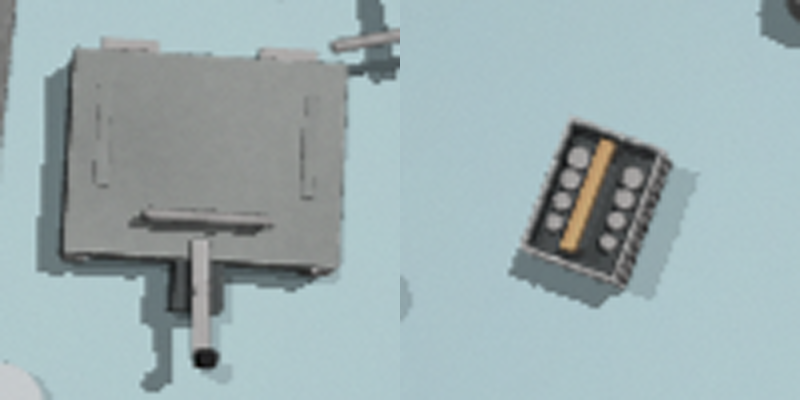

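View pics/crop2.png

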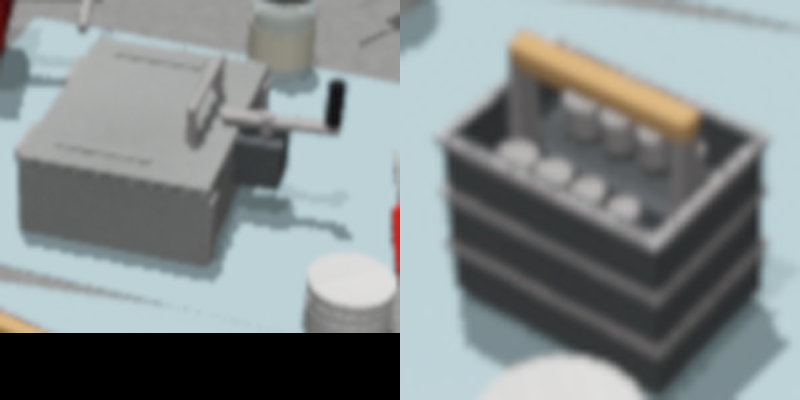

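```bash
cat > h.py <<'E'
from cell import monitor, viewer, robot
import cv2,numpy as np
from scipy.spatial.transform import Rotation as Ro
def ray(n,uv):
    p=viewer.camera_params(n);K=np.array(p["camera_matrix"]);R=np.array(p["R"]);t=np.array(p["t"])
    return -R.T@t, R.T@np.linalg.solve(K,[uv[0],uv[1],1])
def onz(n,uv,z):
    o,d=ray(n,uv);return o+d*(z-o[2])/d[2]
def tri(a,ua,b,ub):
    o1,d1=ray(a,ua);o2,d2=ray(b,ub)
    s=np.linalg.lstsq(np.c_[d1,-d2],o2-o1,rcond=None)[0]
    p,q=o1+d1*s[0],o2+d2*s[1];return (p+q)/2,np.linalg.norm(p-q)
E
python3 - <<'E'
from h import *
np.set_printoptions(precision=4,suppress=True)
c=lambda x,y:(x/4+265-.4,y/4+160-.4)
P=[onz("top",c(*q),.0865) for q in [(75,52),(347,68),(338,268),(63,255)]]
for p in P:print(p)
print("ctr",np.mean(P,0), [np.linalg.norm(P[i]-P[(i+1)%4]) for i in range(4)])
for i,j in((1,0),(2,3),(3,0),(2,1)):
    d=P[j]-P[i];print(np.degrees(np.arctan2(d[1],d[0])))
print("post",onz("top",c(205,358),.1435),tri("top",c(205,358),"side",(331.2,155)))
print("bar",[onz("top",c(*q),.0865+.035) for q in ((147,214),(270,226))])
b=lambda x,y:((x-400)/4+150-.4,y/4+150-.4)
A,B=onz("top",b(605,145),.139),onz("top",b(571,247),.139)
print("tray handle",A,B,(A+B)/2,np.linalg.norm(A-B),np.degrees(np.arctan2(*(A-B)[1::-1])))
d=lambda x,y:((x-400)/5.333+200-.4,y/5.333+215-.4)
for q in ((518,38),(690,120)):print(onz("side",d(*q),.139))
Q=[onz("top",b(*q),.104) for q in [(572,122),(667,155),(618,285),(523,247)]];print(np.mean(Q,0))
for n,u,z in(("oil",(256,143),.22),("spray",(120,216),.2),("jar",(390,225),.11),("tape",(264,262),.05)):print(n,onz("top",u,z))
E
```

```text
[ 0.6617 -0.0839  0.0865]
[ 0.6522 -0.3224  0.0865]
[ 0.4768 -0.3146  0.0865]
[ 0.4833 -0.076   0.0865]
ctr [ 0.5685 -0.1992  0.0865] [np.float64(0.23869861325892075), np.float64(0.1755693660437547), np.float64(0.23864038795617887), np.float64(0.17857319171415884)]
87.72861297629741
88.44992218833904
-2.5233333447693913
-2.552816960310776
post [ 0.3967 -0.193   0.1435] (array([ 0.3957, -0.1932,  0.1425]), np.float64(0.002010601321471509))
bar [array([ 0.5178, -0.1454,  0.1215]), array([ 0.5096, -0.2501,  0.1215])]
tray handle [0.6023 0.1981 0.139 ] [0.5149 0.2241 0.139 ] [0.5586 0.2111 0.139 ] 0.0911048302567431 -16.54152971413383
[0.6029 0.1975 0.139 ]
[0.5123 0.2299 0.139 ]
[0.557  0.2093 0.104 ]
oil [0.736  0.0135 0.22  ]
spray [0.4905 0.4505 0.2   ]
jar [ 0.4839 -0.4499  0.11  ]
tape [ 0.3481 -0.0223  0.05  ]
```

```bash
cat >> h.py <<'E'
def deltas(targets):
    "targets: (x,y,z,yaw_deg) tool down -> tool-frame deltas mm / deg wz"
    s=monitor.observe();p=s["tool_pos"];R=Ro.from_euler("xyz",s["tool_rot"])
    print("t",s["time"],"p",p.round(4),"rot",np.degrees(s["tool_rot"]).round(1),"open",round(s["opening"],4),"F",s["contact_force"].round(1))
    for t in targets:
        d=R.inv().apply(np.array(t[:3])-p)
        w=(R.inv()*Ro.from_euler("xyz",[180,0,t[3]],degrees=True)).as_rotvec(degrees=True)
        print((d*1000).round(1),w.round(1))
E
python3 - <<'E'
from h import *
deltas([(.3955,-.1925,.2,20),(.3955,-.1925,.1075,20)])
E
```

```text
t 0.1 p [ 0.1794 -0.493   0.2261] rot [-179.9   -0.    20. ] open 0.0916 F [-0.1 -0.5 -0.2]
[ 305.8 -208.5   26.5] [-0.1 -0.  -0. ]
[ 305.8 -208.4  119. ] [-0.1 -0.  -0. ]
```

move_arm(deltas=[{"x": 0.03,"y": -0.021,"z": 0.0,"hand": 0.65},{"x": 0.075,"y": -0.052,"z": 0.005,"hand": 0.65},{"x": 0.125,"y": -0.085,"z": 0.01,"hand": 0.65},{"x": 0.175,"y": -0.12,"z": 0.015,"hand": 0.65},{"x": 0.225,"y": -0.154,"z": 0.02,"hand": 0.65},{"x": 0.265,"y": -0.181,"z": 0.025,"hand": 0.65},{"x": 0.295,"y": -0.201,"z": 0.0265,"hand": 0.65},{"x": 0.3058,"y": -0.2085,"z": 0.0265,"hand": 0.65}])

```text
schema error: expected keys x, y, z, wx, wy, wz, hand
```

Run:
```python
from h import *
deltas([(.3955,-.1925,.1075,20)])
cv2.imwrite("pics/w1.png",np.hstack([viewer.read_camera("wrist")[:,:,::-1]]))
```

```text
t 0.1 p [ 0.1794 -0.493   0.2261] rot [-179.9   -0.    20. ] open 0.0916 F [-0.1 -0.5 -0.2]
[ 305.8 -208.4  119. ] [-0.1 -0.  -0. ]
```

View pics/w1.png

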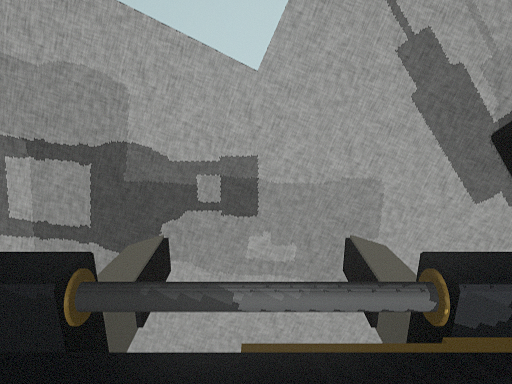

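The move was refused because every key is required, so the arm hasn't moved. The wrist picture only shows the bench and the open fingers at (140–380, 240–350).

move_arm(deltas=[{"x": 0.03,"y": -0.021,"z": 0.0,"wx": 0,"wy": 0,"wz": 0,"hand": 0.65},{"x": 0.075,"y": -0.052,"z": 0.005,"wx": 0,"wy": 0,"wz": 0,"hand": 0.65},{"x": 0.125,"y": -0.085,"z": 0.01,"wx": 0,"wy": 0,"wz": 0,"hand": 0.65},{"x": 0.175,"y": -0.12,"z": 0.015,"wx": 0,"wy": 0,"wz": 0,"hand": 0.65},{"x": 0.225,"y": -0.154,"z": 0.02,"wx": 0,"wy": 0,"wz": 0,"hand": 0.65},{"x": 0.265,"y": -0.181,"z": 0.025,"wx": 0,"wy": 0,"wz": 0,"hand": 0.65},{"x": 0.295,"y": -0.201,"z": 0.0265,"wx": 0,"wy": 0,"wz": 0,"hand": 0.65},{"x": 0.3058,"y": -0.2085,"z": 0.0265,"wx": 0,"wy": 0,"wz": 0,"hand": 0.65}])

```text
time: 1.15
tool_pos: [0.3961, -0.1914, 0.2]
tool_rot: [-3.141, 0.0, 0.351]
contact_force: [-0.7, 0.3, -0.0]
opening: 0.0598
```

Run:
```python
from h import *
deltas([(.3955,-.1925,.1075,20)])
cv2.imwrite("pics/w2.png",viewer.read_camera("wrist")[:,:,::-1])
deltas([(.3955,-.1925,.1075,20)])
```

```text
t 1.15 p [ 0.3961 -0.1914  0.2   ] rot [-180.     0.    20.1] open 0.0598 F [-0.7  0.3 -0. ]
[-1.   0.9 92.5] [-0.   0.   0.1]
t 1.2 p [ 0.3965 -0.1912  0.2001] rot [-180.    -0.    20.1] open 0.0599 F [ 0.6  0.8 -0.2]
[-1.4  0.9 92.6] [-0.  -0.   0.1]
```

View pics/w2.png

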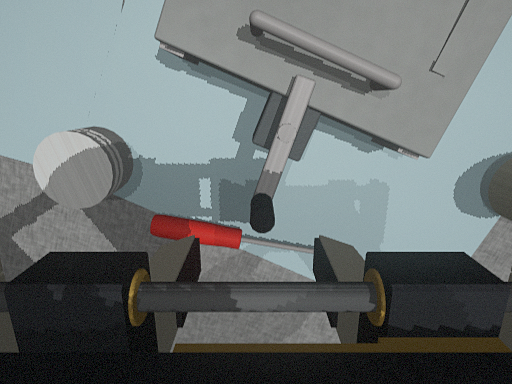

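The wrist view shows the post top at about (262,214), between the fingers. The lid bar ends are near (258,20) and (394,82), and the case front edge is also visible.

Run:
```python
from h import *
print("post",onz("wrist",(262,214),.1435))
a,b=[onz("wrist",u,.1215) for u in((258,20),(394,82))];print(a,b,(a+b)/2,np.linalg.norm(a-b),np.degrees(np.arctan2(*(a-b)[1::-1])))
print("lid corners",onz("wrist",(157,38),.0865),onz("wrist",(428,156),.0865))
print("pivot pin",onz("wrist",(287,133),.1))
```

```text
post [ 0.40108729 -0.19404886  0.1435    ]
[ 0.51686615 -0.14859746  0.1215    ] [ 0.51319428 -0.24786078  0.1215    ] [ 0.51503021 -0.19822912  0.1215    ] 0.09933120828761612 87.88152581292071
lid corners [ 0.48617263 -0.07954235  0.0865    ] [ 0.47716856 -0.31312395  0.0865    ]
pivot pin [ 0.45534804 -0.19513836  0.1       ]
```

move_arm(deltas=[{"x": 0,"y": 0.002,"z": 0.03,"wx": 0,"wy": 0,"wz": 0,"hand": 0.65},{"x": 0,"y": 0.002,"z": 0.065,"wx": 0,"wy": 0,"wz": 0,"hand": 0.65},{"x": 0,"y": 0.002,"z": 0.0925,"wx": 0,"wy": 0,"wz": 0,"hand": 0.65},{"x": 0,"y": 0.002,"z": 0.0925,"wx": 0,"wy": 0,"wz": 0,"hand": 0.65},{"x": 0,"y": 0.002,"z": 0.0925,"wx": 0,"wy": 0,"wz": 0,"hand": 0.05},{"x": 0,"y": 0.002,"z": 0.0925,"wx": 0,"wy": 0,"wz": 0,"hand": 0.05},{"x": 0,"y": 0.002,"z": 0.0925,"wx": 0,"wy": 0,"wz": 0,"hand": 0.05},{"x": 0,"y": 0.002,"z": 0.0925,"wx": 0,"wy": 0,"wz": 0,"hand": 0.05}], grip_force=20)

```text
time: 2.2
tool_pos: [0.3965, -0.1949, 0.1081]
tool_rot: [3.141, -0.0, 0.349]
contact_force: [0.3, 0.5, 0.7]
opening: 0.0243
```

Run:
```python
from h import *
s=monitor.observe();p=s["tool_pos"]
piv=np.array([.4555,-.195]);r0=.0600;z=p[2]
yc=np.radians(-2.3)
T=[]
for k in range(1,15):
    th=k*0.105; a=yc+np.pi+th
    q=piv+r0*np.array([np.cos(a),np.sin(a)]); T.append((*q,z,20+k*2.9))
deltas(T)
```

```text
t 2.2 p [ 0.3965 -0.1949  0.1081] rot [180.  -0.  20.] open 0.0243 F [0.3 0.5 0.7]
[-2.1  3.4  0. ] [ 0.  -0.  -2.9]
[-3.6  9.6  0. ] [ 0.  -0.  -5.8]
[-4.4 15.8  0. ] [ 0.  -0.  -8.7]
[-4.5 22.1  0. ] [  0.   -0.  -11.6]
[-4.  28.4  0. ] [  0.1  -0.  -14.5]
[-2.8 34.6  0. ] [  0.1  -0.  -17.4]
[-1.  40.6  0. ] [  0.1  -0.  -20.3]
[ 1.5 46.4  0. ] [  0.1  -0.  -23.2]
[ 4.5 51.9  0. ] [  0.1  -0.  -26.1]
[ 8.1 57.1  0.1] [  0.1  -0.  -29. ]
[12.2 61.9  0.1] [  0.1  -0.  -31.9]
[16.8 66.2  0.1] [  0.1  -0.  -34.8]
[21.8 70.   0.1] [  0.1  -0.  -37.7]
[27.2 73.2  0.1] [  0.1  -0.  -40.6]
```

move_arm(deltas=[{"x": 0,"y": 0,"z": 0,"wx": 0,"wy": 0,"wz": 0,"hand": 0.05},{"x": 0,"y": 0,"z": 0,"wx": 0,"wy": 0,"wz": 0,"hand": 0.05},{"x": 0,"y": 0,"z": 0,"wx": 0,"wy": 0,"wz": 0,"hand": 0.05},{"x": 0,"y": 0,"z": 0,"wx": 0,"wy": 0,"wz": 0,"hand": 0.05},{"x": -0.002,"y": 0.0034,"z": 0,"wx": 0,"wy": 0,"wz": -2.9,"hand": 0.05},{"x": -0.0036,"y": 0.0096,"z": 0,"wx": 0,"wy": 0,"wz": -5.8,"hand": 0.05},{"x": -0.0044,"y": 0.0158,"z": 0,"wx": 0,"wy": 0,"wz": -8.7,"hand": 0.05},{"x": -0.0045,"y": 0.0221,"z": 0,"wx": 0,"wy": 0,"wz": -11.6,"hand": 0.05}])

```text
time: 3.2
tool_pos: [0.3992, -0.2163, 0.1078]
tool_rot: [-3.14, 0.0, 0.553]
contact_force: [-2.0, 4.5, 7.3]
opening: 0.0175
```

Run:
```python
from h import *
s=monitor.observe();p=s["tool_pos"]
piv=np.array([.4555,-.195]);r0=.0600;z=.1081
yc=np.radians(-2.3)
d=p[:2]-piv;print("angle",np.arctan2(d[1],d[0])-yc+np.pi,np.linalg.norm(d))
T=[]
for k in range(5,16):
    th=k*0.105; a=yc+np.pi+th
    q=piv+r0*np.array([np.cos(a),np.sin(a)]); T.append((*q,z,20+k*2.9))
deltas(T)
```

```text
angle 0.40268438262009454 0.060183220579787054
t 3.2 p [ 0.3992 -0.2163  0.1078] rot [-179.9    0.    31.7] open 0.0175 F [-2.   4.5  7.3]
[-0.8  7.3 -0.3] [-0.1  0.  -2.8]
[-0.9 13.6 -0.3] [-0.1 -0.  -5.7]
[-0.3 19.9 -0.4] [-0.1 -0.  -8.6]
[ 0.9 26.1 -0.4] [ -0.1  -0.  -11.5]
[ 2.8 32.1 -0.4] [ -0.1  -0.  -14.4]
[ 5.2 37.9 -0.4] [ -0.1  -0.  -17.3]
[ 8.3 43.4 -0.4] [ -0.1  -0.  -20.2]
[11.9 48.5 -0.4] [ -0.1  -0.  -23.1]
[16.1 53.2 -0.4] [ -0.1  -0.  -26. ]
[20.7 57.5 -0.4] [ -0.1  -0.  -28.9]
[25.7 61.3 -0.4] [ -0.1  -0.  -31.8]
```

Gripping the post well with low forces, so I continue the swing.

move_arm(deltas=[{"x": -0.0008,"y": 0.0073,"z": 0,"wx": 0,"wy": 0,"wz": -2.8,"hand": 0.05},{"x": -0.0009,"y": 0.0136,"z": 0,"wx": 0,"wy": 0,"wz": -5.7,"hand": 0.05},{"x": -0.0003,"y": 0.0199,"z": 0,"wx": 0,"wy": 0,"wz": -8.6,"hand": 0.05},{"x": 0.0009,"y": 0.0261,"z": 0,"wx": 0,"wy": 0,"wz": -11.5,"hand": 0.05},{"x": 0.0028,"y": 0.0321,"z": 0,"wx": 0,"wy": 0,"wz": -14.4,"hand": 0.05},{"x": 0.0052,"y": 0.0379,"z": 0,"wx": 0,"wy": 0,"wz": -17.3,"hand": 0.05},{"x": 0.0083,"y": 0.0434,"z": 0,"wx": 0,"wy": 0,"wz": -20.2,"hand": 0.05},{"x": 0.0119,"y": 0.0485,"z": 0,"wx": 0,"wy": 0,"wz": -23.1,"hand": 0.05}])

```text
time: 4.2
tool_pos: [0.434, -0.2521, 0.1076]
tool_rot: [-3.139, 0.001, 0.957]
contact_force: [-5.9, -0.8, 6.4]
opening: 0.0178
```

Run:
```python
from h import *
s=monitor.observe();p=s["tool_pos"]
piv=np.array([.4555,-.195]);r0=.0600;z=.1081
yc=np.radians(-2.3)
d=p[:2]-piv;print("angle",np.arctan2(d[1],d[0])-yc+np.pi,np.linalg.norm(d))
T=[]
for k in range(13,16):
    th=min(k*0.105,1.52); a=yc+np.pi+th
    q=piv+r0*np.array([np.cos(a),np.sin(a)]); T.append((*q,z,20+k*2.9))
deltas(T)
```

```text
angle 1.2500211100643028 0.061001162551841084
t 4.2 p [ 0.434  -0.2521  0.1076] rot [-1.798e+02  1.000e-01  5.480e+01] open 0.0178 F [-5.9 -0.8  6.4]
[ 3.1  6.3 -0.5] [-0.2  0.1 -2.9]
[ 5.6 12.1 -0.5] [-0.2  0.1 -5.8]
[ 7.1 14.7 -0.5] [-0.2  0.1 -8.7]
```

move_arm(deltas=[{"x": 0.003,"y": 0.0063,"z": 0,"wx": 0,"wy": 0,"wz": -2.9,"hand": 0.05},{"x": 0.0056,"y": 0.0121,"z": 0,"wx": 0,"wy": 0,"wz": -5.0,"hand": 0.05},{"x": 0.0066,"y": 0.014,"z": 0,"wx": 0,"wy": 0,"wz": -5.0,"hand": 0.05},{"x": 0.0066,"y": 0.014,"z": 0,"wx": 0,"wy": 0,"wz": -5.0,"hand": 0.05},{"x": 0.0066,"y": 0.014,"z": 0,"wx": 0,"wy": 0,"wz": -5.0,"hand": 0.45},{"x": 0.0066,"y": 0.014,"z": 0,"wx": 0,"wy": 0,"wz": -5.0,"hand": 0.45},{"x": 0.0066,"y": 0.014,"z": 0,"wx": 0,"wy": 0,"wz": -5.0,"hand": 0.45},{"x": 0.0066,"y": 0.014,"z": -0.03,"wx": 0,"wy": 0,"wz": -5.0,"hand": 0.45}])

```text
time: 5.2
tool_pos: [0.4493, -0.254, 0.1362]
tool_rot: [-3.137, -0.001, 1.041]
contact_force: [-0.0, 0.2, 0.4]
opening: 0.0412
```

Run:
```python
from h import *
deltas([(.515,-.1985,.2,87.7),(.515,-.1985,.1025,87.7)])
```

```text
t 5.2 p [ 0.4493 -0.254   0.1362] rot [-179.7   -0.    59.7] open 0.0412 F [-0.   0.2  0.4]
[ 81.2  28.4 -63.9] [ -0.3  -0.1 -28. ]
[81.1 28.8 33.6] [ -0.3  -0.1 -28. ]
```

move_arm(deltas=[{"x": 0,"y": 0,"z": -0.03,"wx": 0,"wy": 0,"wz": 0,"hand": 0.45},{"x": 0.01,"y": 0.004,"z": -0.055,"wx": 0,"wy": 0,"wz": -5,"hand": 0.45},{"x": 0.03,"y": 0.01,"z": -0.064,"wx": 0,"wy": 0,"wz": -12,"hand": 0.45},{"x": 0.055,"y": 0.019,"z": -0.064,"wx": 0,"wy": 0,"wz": -20,"hand": 0.45},{"x": 0.075,"y": 0.026,"z": -0.055,"wx": 0,"wy": 0,"wz": -26,"hand": 0.45},{"x": 0.081,"y": 0.0285,"z": -0.04,"wx": -0.3,"wy": 0,"wz": -28,"hand": 0.45},{"x": 0.081,"y": 0.0285,"z": -0.03,"wx": -0.3,"wy": 0,"wz": -28,"hand": 0.45},{"x": 0.081,"y": 0.0285,"z": -0.03,"wx": -0.3,"wy": 0,"wz": -28,"hand": 0.45}])

```text
time: 6.2
tool_pos: [0.5152, -0.1994, 0.1669]
tool_rot: [3.138, 0.001, 1.529]
contact_force: [-0.2, 0.5, 0.0]
opening: 0.0415
```

Run:
```python
from h import *
deltas([(.515,-.1985,.1025,87.7)])
w=viewer.read_camera("wrist")[:,:,::-1];s=viewer.read_camera("side")[:,:,::-1]
cv2.imwrite("pics/w3.png",np.hstack([cv2.resize(w,(400,300)),cv2.resize(s[120:240,220:380],(400,300))]))
```

```text
t 6.2 p [ 0.5152 -0.1994  0.1669] rot [179.8   0.   87.6] open 0.0415 F [-0.2  0.5  0. ]
[ 0.9 -0.5 64.4] [ 0.2  0.  -0.1]
```

View pics/w3.png

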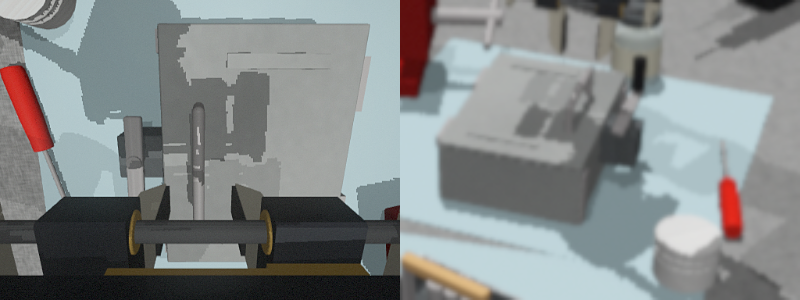

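The left half (wrist) shows the lever at column ~133, parallel to the lid edge and clear of it. The bar at column ~198 is centred between the jaws.

move_arm(deltas=[{"x": 0.001,"y": -0.0005,"z": 0.03,"wx": 0,"wy": 0,"wz": 0,"hand": 0.45},{"x": 0.001,"y": -0.0005,"z": 0.055,"wx": 0,"wy": 0,"wz": 0,"hand": 0.45},{"x": 0.001,"y": -0.0005,"z": 0.0645,"wx": 0,"wy": 0,"wz": 0,"hand": 0.45},{"x": 0.001,"y": -0.0005,"z": 0.0645,"wx": 0,"wy": 0,"wz": 0,"hand": 0.0},{"x": 0.001,"y": -0.0005,"z": 0.0645,"wx": 0,"wy": 0,"wz": 0,"hand": 0.0},{"x": 0.001,"y": -0.0005,"z": 0.0645,"wx": 0,"wy": 0,"wz": 0,"hand": 0.0},{"x": 0.001,"y": -0.0005,"z": 0.0645,"wx": 0,"wy": 0,"wz": 0,"hand": 0.0},{"x": 0.001,"y": -0.0005,"z": 0.0645,"wx": 0,"wy": 0,"wz": 0,"hand": 0.0}], grip_force=50)

```text
time: 7.3
tool_pos: [0.5137, -0.1986, 0.1038]
tool_rot: [3.14, 0.001, 1.531]
contact_force: [-8.7, -0.4, 6.3]
opening: 0.0086
```

```bash
cat > lid.py <<'E'
from h import *
import sys
s=monitor.observe();p=s["tool_pos"]
u=np.array([np.cos(np.radians(-2.3)),np.sin(np.radians(-2.3))])
b0=np.array([.515,-.199]); h=np.append(b0+.145*u,.0805)  # hinge point
g=p+[0,0,.019]-h
x,z=g[:2]@u,g[2];print("lid",np.arctan2(z,-x)-np.arctan2(.041,.145),"r",np.hypot(x,z))
T=[]
for f in np.arange(float(sys.argv[1]),float(sys.argv[2]),float(sys.argv[3])):
    c,S=np.cos(f),np.sin(f)
    xx=-.145*c+.041*S;zz=.145*S+.041*c
    q=h[:2]+xx*u;T.append((*q,h[2]+zz-.019,87.7))
deltas(T)
E
python3 lid.py .05 .5 .06
```

```text
lid 0.006151643670113283 r 0.15227294848605977
t 7.3 p [ 0.5137 -0.1986  0.1038] rot [1.799e+02 1.000e-01 8.770e+01] open 0.0086 F [-8.7 -0.4  6.3]
[-0.4  3.5 -5.9] [0.1 0.1 0. ]
[ -0.4   6.7 -14.3] [0.1 0.1 0. ]
[ -0.4  10.3 -22.6] [0.1 0.1 0. ]
[ -0.4  14.5 -30.6] [0.1 0.1 0. ]
[ -0.5  19.1 -38.4] [0.1 0.1 0. ]
[ -0.5  24.2 -45.9] [0.1 0.1 0. ]
[ -0.5  29.7 -53. ] [0.1 0.1 0. ]
[ -0.5  35.6 -59.8] [0.1 0.1 0. ]
```

move_arm(deltas=[{"x": 0,"y": 0.0005,"z": -0.004,"wx": 0,"wy": 0,"wz": 0,"hand": 0.0},{"x": 0,"y": 0.003,"z": -0.01,"wx": 0,"wy": 0,"wz": 0,"hand": 0.0},{"x": 0,"y": 0.006,"z": -0.0175,"wx": 0,"wy": 0,"wz": 0,"hand": 0.0},{"x": 0,"y": 0.0095,"z": -0.025,"wx": 0,"wy": 0,"wz": 0,"hand": 0.0},{"x": 0,"y": 0.013,"z": -0.0315,"wx": 0,"wy": 0,"wz": 0,"hand": 0.0},{"x": 0,"y": 0.0175,"z": -0.0385,"wx": 0,"wy": 0,"wz": 0,"hand": 0.0},{"x": 0,"y": 0.0225,"z": -0.046,"wx": 0,"wy": 0,"wz": 0,"hand": 0.0},{"x": 0,"y": 0.028,"z": -0.053,"wx": 0,"wy": 0,"wz": 0,"hand": 0.0}])

```text
time: 8.3
tool_pos: [0.5388, -0.1996, 0.1557]
tool_rot: [-3.135, 0.001, 1.53]
contact_force: [-17.5, -3.1, 3.7]
opening: 0.008
```

```bash
sed -i 's/b0=np.array(\[.515/b0=np.array([.514/' lid.py; python3 lid.py .46 .95 .06
```

```text
lid 0.3894552812513963 r 0.1526991166880391
t 8.3 p [ 0.5388 -0.1996  0.1557] rot [-179.6    0.    87.7] open 0.008 F [-17.5  -3.1   3.7]
[-0.4  8.4 -6.9] [-0.4  0.  -0. ]
[ -0.4  14.6 -13.5] [-0.4  0.  -0. ]
[ -0.4  21.2 -19.7] [-0.4  0.  -0. ]
[ -0.4  28.2 -25.4] [-0.4  0.  -0. ]
[ -0.4  35.5 -30.8] [-0.4  0.  -0. ]
[ -0.4  43.1 -35.7] [-0.4  0.  -0. ]
[ -0.4  51.  -40.1] [-0.4  0.  -0. ]
[ -0.4  59.1 -44. ] [-0.4  0.  -0. ]
[ -0.4  67.5 -47.5] [-0.4  0.  -0. ]
```

```bash
sed -i 's/xx=-.145\*c+.041\*S;zz=.145\*S+.041\*c/k=1.018;xx=k*(-.145*c+.041*S);zz=k*(.145*S+.041*c)/' lid.py; python3 lid.py .45 .95 .065
```

```text
lid 0.3894552812513963 r 0.1526991166880391
t 8.3 p [ 0.5388 -0.1996  0.1557] rot [-179.6    0.    87.7] open 0.008 F [-17.5  -3.1   3.7]
[-0.4  5.4 -7.6] [-0.4  0.  -0. ]
[ -0.4  12.2 -14.9] [-0.4  0.  -0. ]
[ -0.4  19.4 -21.7] [-0.4  0.  -0. ]
[ -0.4  27.1 -28. ] [-0.4  0.  -0. ]
[ -0.4  35.2 -33.9] [-0.4  0.  -0. ]
[ -0.4  43.7 -39.1] [-0.4  0.  -0. ]
[ -0.4  52.4 -43.9] [-0.4  0.  -0. ]
[ -0.4  61.5 -48. ] [-0.4  0.  -0. ]
```

move_arm(deltas=[{"x": 0,"y": 0.0055,"z": -0.0075,"wx": 0,"wy": 0,"wz": 0,"hand": 0.0},{"x": 0,"y": 0.012,"z": -0.015,"wx": 0,"wy": 0,"wz": 0,"hand": 0.0},{"x": 0,"y": 0.0195,"z": -0.0215,"wx": 0,"wy": 0,"wz": 0,"hand": 0.0},{"x": 0,"y": 0.027,"z": -0.028,"wx": 0,"wy": 0,"wz": 0,"hand": 0.0},{"x": 0,"y": 0.035,"z": -0.034,"wx": 0,"wy": 0,"wz": 0,"hand": 0.0},{"x": 0,"y": 0.0435,"z": -0.039,"wx": 0,"wy": 0,"wz": 0,"hand": 0.0},{"x": 0,"y": 0.0525,"z": -0.044,"wx": 0,"wy": 0,"wz": 0,"hand": 0.0},{"x": 0,"y": 0.0615,"z": -0.048,"wx": 0,"wy": 0,"wz": 0,"hand": 0.0}])

```text
time: 9.3
tool_pos: [0.6027, -0.2024, 0.2066]
tool_rot: [3.14, 0.002, 1.53]
contact_force: [-13.0, -0.4, 11.1]
opening: 0.0086
```

```bash
python3 lid.py .97 1.45 .065
```

```text
lid 0.9253081616451179 r 0.15562738948012972
t 9.3 p [ 0.6027 -0.2024  0.2066] rot [1.799e+02 1.000e-01 8.770e+01] open 0.0086 F [-13.   -0.4  11.1]
[-0.2  7.3 -0.2] [ 0.1  0.1 -0. ]
[-0.2 16.8 -3.1] [ 0.1  0.1 -0. ]
[-0.2 26.5 -5.4] [ 0.1  0.1 -0. ]
[-0.2 36.4 -7. ] [ 0.1  0.1 -0. ]
[-0.2 46.3 -7.9] [ 0.1  0.1 -0. ]
[-0.2 56.2 -8.2] [ 0.1  0.1 -0. ]
[-0.2 66.2 -7.9] [ 0.1  0.1 -0. ]
[-0.2 76.1 -6.9] [ 0.1  0.1 -0. ]
```

```bash
sed -i 's/k=1.018/k=1.038/' lid.py; python3 lid.py .98 1.5 .07
python3 - <<'E'
from h import *
s=viewer.read_camera("side")[:,:,::-1]
cv2.imwrite("pics/s4.png",cv2.resize(s[40:220,220:380],(640,720)[0:2] if 0 else (533,600),interpolation=cv2.INTER_CUBIC))
E
```

```text
lid 0.9253081616451179 r 0.15562738948012972
t 9.3 p [ 0.6027 -0.2024  0.2066] rot [1.799e+02 1.000e-01 8.770e+01] open 0.0086 F [-13.   -0.4  11.1]
[-0.2  7.8 -3.6] [ 0.1  0.1 -0. ]
[-0.2 18.3 -6.6] [ 0.1  0.1 -0. ]
[-0.2 29.  -8.9] [ 0.1  0.1 -0. ]
[ -0.2  39.8 -10.4] [ 0.1  0.1 -0. ]
[ -0.2  50.8 -11.2] [ 0.1  0.1 -0. ]
[ -0.2  61.7 -11.1] [ 0.1  0.1 -0. ]
[ -0.2  72.6 -10.4] [ 0.1  0.1 -0. ]
[-0.2 83.5 -8.8] [ 0.1  0.1 -0. ]
```

View pics/s4.png

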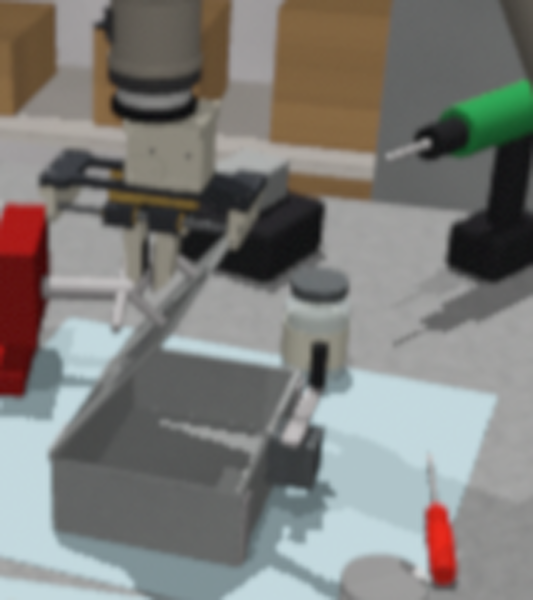

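The side picture shows the lid about halfway up with its front edge at (215,235), close to the gripper body, which explains the outward force. I'll release the bar here and push the lid edge from the front with closed fingers.

move_arm(deltas=[{"x": 0,"y": 0,"z": -0.002,"wx": 0,"wy": 0,"wz": 0,"hand": 0.2},{"x": 0,"y": 0,"z": -0.002,"wx": 0,"wy": 0,"wz": 0,"hand": 0.2},{"x": 0,"y": 0,"z": -0.01,"wx": 0,"wy": 0,"wz": 0,"hand": 0.2},{"x": 0,"y": 0,"z": -0.03,"wx": 0,"wy": 0,"wz": 0,"hand": 0.2},{"x": 0,"y": 0,"z": -0.06,"wx": 0,"wy": 0,"wz": 0,"hand": 0.2},{"x": 0,"y": -0.02,"z": -0.075,"wx": 0,"wy": 0,"wz": 0,"hand": 0.0},{"x": 0,"y": -0.06,"z": -0.08,"wx": 0,"wy": 0,"wz": 0,"hand": 0.0},{"x": 0,"y": -0.105,"z": -0.08,"wx": 0,"wy": 0,"wz": 0,"hand": 0.0}])

```text
time: 10.35
tool_pos: [0.4988, -0.1975, 0.2849]
tool_rot: [3.135, 0.002, 1.531]
contact_force: [0.1, -0.9, 0.3]
opening: 0.0004
```

Run:
```python
from h import *
deltas([(.485,-.196,.2,87.7),(.53,-.198,.205,87.7),(.6,-.2,.21,87.7),(.635,-.2025,.21,87.7)])
s=viewer.read_camera("side")[:,:,::-1]
cv2.imwrite("pics/s5.png",cv2.resize(s[40:220,220:380],(533,600),interpolation=cv2.INTER_CUBIC))
```

```text
t 10.35 p [ 0.4988 -0.1975  0.2849] rot [1.796e+02 1.000e-01 8.770e+01] open 0.0004 F [ 0.1 -0.9  0.3]
[  1.1 -14.4  84.8] [0.4 0.1 0. ]
[ 0.9 30.7 80.1] [0.4 0.1 0. ]
[  1.7 100.7  75.6] [0.4 0.1 0. ]
[  0.6 135.8  75.8] [0.4 0.1 0. ]
```

View pics/s5.png

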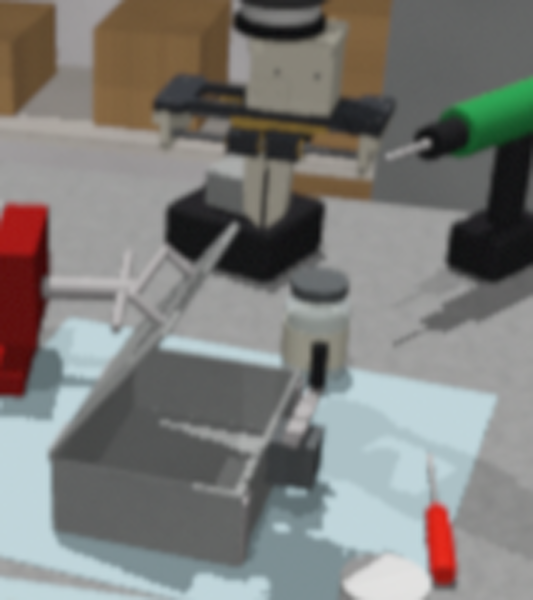

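The lid stays at about 53° after release. The slider ends of the gripper hang low at (165,130) and (370,150), so I'll turn the jaws parallel to the lid edge before pushing.

move_arm(deltas=[{"x": 0,"y": -0.005,"z": 0,"wx": 0,"wy": 0,"wz": 10,"hand": 0.0},{"x": 0,"y": -0.01,"z": 0,"wx": 0,"wy": 0,"wz": 20,"hand": 0.0},{"x": 0,"y": -0.015,"z": 0,"wx": 0,"wy": 0,"wz": 30,"hand": 0.0},{"x": 0,"y": -0.02,"z": 0.0,"wx": 0,"wy": 0,"wz": 40,"hand": 0.0},{"x": 0,"y": -0.025,"z": 0,"wx": 0,"wy": 0,"wz": 50,"hand": 0.0},{"x": 0,"y": -0.025,"z": 0.01,"wx": 0,"wy": 0,"wz": 60,"hand": 0.0},{"x": 0,"y": -0.025,"z": 0.02,"wx": 0,"wy": 0,"wz": 70,"hand": 0.0},{"x": 0,"y": -0.025,"z": 0.04,"wx": 0,"wy": 0,"wz": 80,"hand": 0.0}])

```text
time: 11.4
tool_pos: [0.4754, -0.1968, 0.2448]
tool_rot: [3.138, -0.007, 0.128]
contact_force: [0.8, -0.0, -0.5]
opening: 0.0005
```

```bash
cat > push.py <<'E'
from h import *
import sys
T=[]
for f in np.arange(*map(float,sys.argv[1:4])):
    x=.659-.18*np.cos(f); z=.0805+.18*np.sin(f)-.025
    T.append((x-.011,-.199-.04*(x-.569),z,-2.3)); print(round(f,3),end=' ')
deltas(T)
E
python3 push.py .8 1.56 .07
```

```text
0.8 0.87 0.94 1.01 1.08 1.15 1.22 1.29 1.36 1.43 1.5 t 11.4 p [ 0.4754 -0.1968  0.2448] rot [179.8  -0.4   7.4] open 0.0005 F [ 0.8 -0.  -0.5]
[46.3  6.6 60.5] [ 0.2 -0.4  9.7]
[55.6  8.2 52.1] [ 0.2 -0.4  9.7]
[65.4  9.9 44.4] [ 0.2 -0.4  9.7]
[75.8 11.6 37.4] [ 0.2 -0.4  9.7]
[86.6 13.5 31.2] [ 0.2 -0.4  9.7]
[97.8 15.4 25.7] [ 0.2 -0.4  9.7]
[109.3  17.4  21. ] [ 0.2 -0.4  9.7]
[121.1  19.4  17.2] [ 0.2 -0.4  9.7]
[133.2  21.5  14.3] [ 0.2 -0.4  9.7]
[145.5  23.6  12.1] [ 0.2 -0.4  9.7]
[157.8  25.7  10.9] [ 0.2 -0.4  9.7]
```

move_arm(deltas=[{"x": 0.01,"y": 0.002,"z": 0.03,"wx": 0,"wy": 0,"wz": 5,"hand": 0.0},{"x": 0.03,"y": 0.004,"z": 0.05,"wx": 0.2,"wy": -0.4,"wz": 9.7,"hand": 0.0},{"x": 0.046,"y": 0.0065,"z": 0.053,"wx": 0.2,"wy": -0.4,"wz": 9.7,"hand": 0.0},{"x": 0.056,"y": 0.008,"z": 0.05,"wx": 0.2,"wy": -0.4,"wz": 9.7,"hand": 0.0},{"x": 0.065,"y": 0.01,"z": 0.0445,"wx": 0.2,"wy": -0.4,"wz": 9.7,"hand": 0.0},{"x": 0.076,"y": 0.0115,"z": 0.0375,"wx": 0.2,"wy": -0.4,"wz": 9.7,"hand": 0.0},{"x": 0.0865,"y": 0.0135,"z": 0.031,"wx": 0.2,"wy": -0.4,"wz": 9.7,"hand": 0.0},{"x": 0.098,"y": 0.0155,"z": 0.026,"wx": 0.2,"wy": -0.4,"wz": 9.7,"hand": 0.0}])

```text
time: 12.4
tool_pos: [0.5732, -0.1991, 0.2196]
tool_rot: [-3.14, 0.004, -0.035]
contact_force: [-5.5, 0.5, 2.0]
opening: 0.0004
```

```bash
python3 push.py 1.22 1.6 .06
```

```text
1.22 1.28 1.34 1.4 1.46 1.52 1.58 t 12.4 p [ 0.5732 -0.1991  0.2196] rot [-179.9    0.2   -2. ] open 0.0004 F [-5.5  0.5  2. ]
[12.9  0.6 -5. ] [-0.1  0.2  0.3]
[23.2  0.6 -8.4] [-0.1  0.2  0.3]
[ 33.6   0.7 -11.2] [-0.1  0.2  0.3]
[ 44.2   0.7 -13.4] [-0.1  0.2  0.3]
[ 54.9   0.8 -15. ] [-0.1  0.2  0.3]
[ 65.6   0.8 -15.9] [-0.1  0.2  0.3]
[ 76.4   0.9 -16.2] [-0.1  0.2  0.3]
```

move_arm(deltas=[{"x": 0.013,"y": 0.0005,"z": -0.005,"wx": 0,"wy": 0,"wz": 0,"hand": 0.0},{"x": 0.023,"y": 0.0005,"z": -0.0085,"wx": 0,"wy": 0,"wz": 0,"hand": 0.0},{"x": 0.034,"y": 0.0005,"z": -0.011,"wx": 0,"wy": 0,"wz": 0,"hand": 0.0},{"x": 0.044,"y": 0.0005,"z": -0.0135,"wx": 0,"wy": 0,"wz": 0,"hand": 0.0},{"x": 0.055,"y": 0.001,"z": -0.015,"wx": 0,"wy": 0,"wz": 0,"hand": 0.0},{"x": 0.066,"y": 0.001,"z": -0.016,"wx": 0,"wy": 0,"wz": 0,"hand": 0.0},{"x": 0.076,"y": 0.001,"z": -0.016,"wx": 0,"wy": 0,"wz": 0,"hand": 0.0},{"x": 0.082,"y": 0.001,"z": -0.016,"wx": 0,"wy": 0,"wz": 0,"hand": 0.0}])

```text
time: 13.4
tool_pos: [0.6561, -0.2029, 0.235]
tool_rot: [-3.14, 0.002, -0.035]
contact_force: [-2.3, 0.7, 2.1]
opening: 0.0001
```

Run:
```python
from h import *
deltas([(.55,-.198,.25,-2.3),(.558,.21,.25,-16.5)])
```

```text
t 13.4 p [ 0.6561 -0.2029  0.235 ] rot [-1.799e+02  1.000e-01 -2.000e+00] open 0.0001 F [-2.3  0.7  2.1]
[-106.3   -1.2  -14.8] [-0.1  0.1  0.3]
[-112.6 -409.2  -14.3] [-0.1  0.1 14.5]
```

move_arm(deltas=[{"x": -0.03,"y": 0,"z": 0,"wx": 0,"wy": 0,"wz": 0,"hand": 0.0},{"x": -0.08,"y": 0,"z": -0.01,"wx": 0,"wy": 0,"wz": 0,"hand": 0.0},{"x": -0.108,"y": -0.02,"z": -0.015,"wx": 0,"wy": 0,"wz": 0,"hand": 0.1},{"x": -0.115,"y": -0.07,"z": -0.015,"wx": 0,"wy": 0,"wz": 3,"hand": 0.3},{"x": -0.115,"y": -0.125,"z": -0.015,"wx": 0,"wy": 0,"wz": 6,"hand": 0.5},{"x": -0.115,"y": -0.18,"z": -0.015,"wx": 0,"wy": 0,"wz": 9,"hand": 0.5},{"x": -0.115,"y": -0.235,"z": -0.015,"wx": 0,"wy": 0,"wz": 12,"hand": 0.5},{"x": -0.115,"y": -0.29,"z": -0.015,"wx": 0,"wy": 0,"wz": 14.5,"hand": 0.5}])

```text
time: 14.4
tool_pos: [0.5516, 0.0928, 0.2505]
tool_rot: [-3.14, 0.001, -0.29]
contact_force: [0.4, 0.3, 0.2]
opening: 0.0453
```

Run:
```python
from h import *
deltas([(.558,.21,.25,-16.5)])
```

```text
t 14.4 p [0.5516 0.0928 0.2505] rot [-179.9    0.   -16.6] open 0.0453 F [0.4 0.3 0.2]
[ -27.4 -114.2    0.7] [-0.1  0.  -0.1]
```

move_arm(deltas=[{"x": -0.02,"y": -0.03,"z": 0,"wx": 0,"wy": 0,"wz": 0,"hand": 0.5},{"x": -0.05,"y": -0.07,"z": 0,"wx": 0,"wy": 0,"wz": 0,"hand": 0.5},{"x": -0.075,"y": -0.1,"z": 0,"wx": 0,"wy": 0,"wz": 0,"hand": 0.5},{"x": -0.087,"y": -0.114,"z": 0,"wx": 0,"wy": 0,"wz": 0,"hand": 0.5},{"x": -0.087,"y": -0.114,"z": 0,"wx": 0,"wy": 0,"wz": 0,"hand": 0.5}])

```text
time: 15.02
tool_pos: [0.5002, 0.2256, 0.2505]
tool_rot: [-3.141, 0.002, -0.287]
contact_force: [0.5, -0.1, -0.4]
opening: 0.0459
```

Run:
```python
from h import *
p=viewer.camera_params("wrist")
w=viewer.read_camera("wrist");s=viewer.read_camera("side")[:,:,::-1]
hsv=cv2.cvtColor(w,cv2.COLOR_RGB2HSV)
m=cv2.inRange(hsv,(10,90,90),(25,255,255));m[255:]=0
n,l,st,c=cv2.connectedComponentsWithStats(m);i=1+np.argmax(st[1:,4]);print(st[i],c[i])
ys,xs=np.where(l==i);r=cv2.minAreaRect(np.c_[xs,ys].astype(np.float32));bx=cv2.boxPoints(r);print(r)
P=[onz("wrist",q,.139) for q in bx];print(np.array(P).round(4),np.mean(P,0).round(4))
for a,b in((0,1),(1,2)):
    d=P[b]-P[a];print(np.linalg.norm(d),np.degrees(np.arctan2(d[1],d[0])))
cv2.imwrite("pics/w6.png",np.hstack([cv2.resize(w[:,:,::-1],(400,300)),cv2.resize(s[40:220,140:380],(400,300))]))
deltas([(.558,.21,.25,-16.5)])
```

```text
[ 244   56   21  127 2098] [253.50333651 118.34461392]
((253.6781005859375, 119.19178771972656), (17.358470916748047, 126.1727523803711), 2.12109637260437)
[[0.5158 0.2322 0.139 ]
 [0.6082 0.1998 0.139 ]
 [0.6041 0.1875 0.139 ]
 [0.5111 0.2184 0.139 ]] [0.5598 0.2095 0.139 ]
0.09786323380837907 -19.275822827628236
0.013061811028349208 -108.48024134144124
t 15.125 p [0.5008 0.2242 0.2504] rot [-1.80e+02  1.00e-01 -1.65e+01] open 0.0458 F [0.8 0.5 0.5]
[58.9 -2.7  0.3] [-0.   0.1 -0. ]
```

View pics/w6.png

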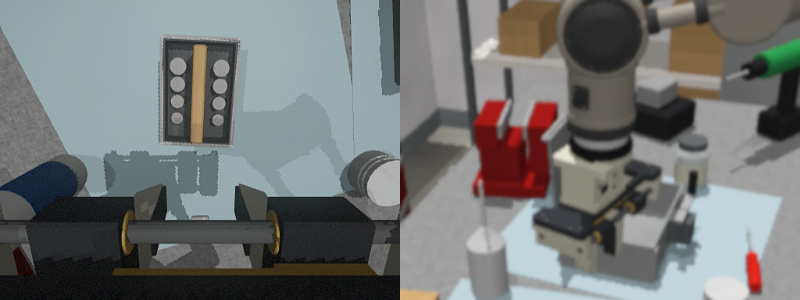

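The left half (wrist) shows the top tray squarely with its handle at column ~198, rows 45–142. The mask gives the handle centre at (0.560, 0.2095) and a yaw of about −18.5°.

Run:
```python
from h import *
deltas([(.5598,.2095,.2,-18.5),(.5598,.2095,.115,-18.5)])
```

```text
t 15.125 p [0.5008 0.2242 0.2504] rot [-1.80e+02  1.00e-01 -1.65e+01] open 0.0458 F [0.8 0.5 0.5]
[60.8 -2.7 50.3] [-0.   0.1  2. ]
[ 61.   -2.7 135.3] [-0.   0.1  2. ]
```

move_arm(deltas=[{"x": 0.03,"y": -0.001,"z": 0.01,"wx": 0,"wy": 0,"wz": 1,"hand": 0.5},{"x": 0.055,"y": -0.0027,"z": 0.035,"wx": 0,"wy": 0,"wz": 2,"hand": 0.5},{"x": 0.061,"y": -0.0027,"z": 0.07,"wx": 0,"wy": 0,"wz": 2,"hand": 0.5},{"x": 0.061,"y": -0.0027,"z": 0.1,"wx": 0,"wy": 0,"wz": 2,"hand": 0.5},{"x": 0.061,"y": -0.0027,"z": 0.125,"wx": 0,"wy": 0,"wz": 2,"hand": 0.5},{"x": 0.061,"y": -0.0027,"z": 0.1355,"wx": 0,"wy": 0,"wz": 2,"hand": 0.5},{"x": 0.061,"y": -0.0027,"z": 0.1355,"wx": 0,"wy": 0,"wz": 2,"hand": 0.5},{"x": 0.061,"y": -0.0027,"z": 0.1355,"wx": 0,"wy": 0,"wz": 2,"hand": 0.0}], grip_force=30)

```text
time: 16.12
tool_pos: [0.56, 0.2103, 0.1159]
tool_rot: [-3.14, 0.001, -0.324]
contact_force: [0.3, -0.3, 0.4]
opening: 0.04
```

move_arm(deltas=[{"x": 0,"y": 0,"z": 0,"wx": 0,"wy": 0,"wz": 0,"hand": 0.0},{"x": 0,"y": 0,"z": 0,"wx": 0,"wy": 0,"wz": 0,"hand": 0.0},{"x": 0,"y": 0,"z": 0,"wx": 0,"wy": 0,"wz": 0,"hand": 0.0},{"x": 0,"y": 0,"z": 0,"wx": 0,"wy": 0,"wz": 0,"hand": 0.0},{"x": 0,"y": 0,"z": 0,"wx": 0,"wy": 0,"wz": 0,"hand": 0.0}])

```text
time: 16.75
tool_pos: [0.5592, 0.2107, 0.1151]
tool_rot: [-3.14, 0.002, -0.323]
contact_force: [-0.2, 0.4, 3.7]
opening: 0.0136
```

move_arm(deltas=[{"x": 0,"y": 0,"z": -0.003,"wx": 0,"wy": 0,"wz": 0,"hand": 0.0},{"x": 0,"y": 0,"z": -0.008,"wx": 0,"wy": 0,"wz": 0,"hand": 0.0},{"x": 0,"y": 0,"z": -0.015,"wx": 0,"wy": 0,"wz": 0,"hand": 0.0},{"x": 0,"y": 0,"z": -0.025,"wx": 0,"wy": 0,"wz": 0,"hand": 0.0},{"x": 0,"y": 0,"z": -0.04,"wx": 0,"wy": 0,"wz": 0,"hand": 0.0},{"x": 0,"y": 0,"z": -0.055,"wx": 0,"wy": 0,"wz": 0,"hand": 0.0},{"x": 0,"y": 0,"z": -0.07,"wx": 0,"wy": 0,"wz": 0,"hand": 0.0},{"x": 0,"y": 0,"z": -0.075,"wx": 0,"wy": 0,"wz": 0,"hand": 0.0}])

```text
time: 17.75
tool_pos: [0.5598, 0.2105, 0.1914]
tool_rot: [-3.139, 0.0, -0.323]
contact_force: [0.7, 0.1, -4.4]
opening: 0.0137
```

Run:
```python
from h import *
deltas([(.566,-.199,.19,-2.3)])
s=viewer.read_camera("side")[:,:,::-1]
cv2.imwrite("pics/s7.png",cv2.resize(s[60:300,140:380],(600,600),interpolation=cv2.INTER_CUBIC))
```

```text
t 17.75 p [0.5598 0.2105 0.1914] rot [-179.9    0.   -18.5] open 0.0137 F [ 0.7  0.1 -4.4]
[135.9 386.4   0.5] [ -0.1   0.  -16.2]
```

View pics/s7.png

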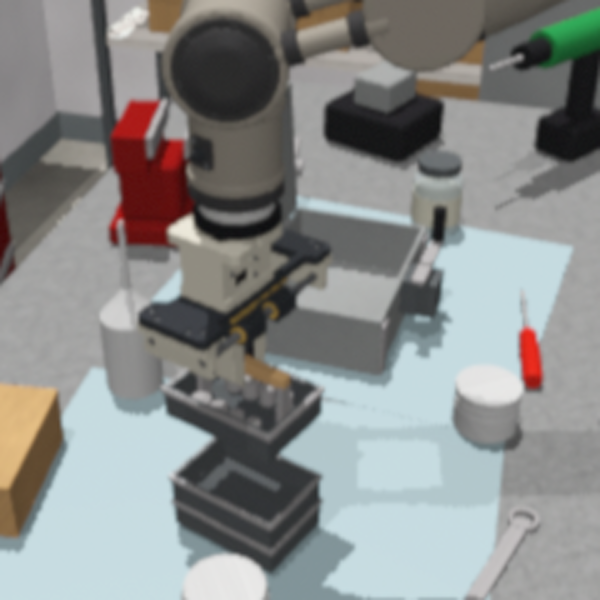

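The side view shows only the top tray lifted, level, at (240,405). The lower two stand at (245,505), the latch lever at (425,255) is clear, and the oil can and jar are upright.

move_arm(deltas=[{"x": 0.005,"y": 0.015,"z": 0,"wx": 0,"wy": 0,"wz": 0,"hand": 0.0},{"x": 0.014,"y": 0.04,"z": 0,"wx": 0,"wy": 0,"wz": -2,"hand": 0.0},{"x": 0.027,"y": 0.075,"z": 0,"wx": 0,"wy": 0,"wz": -4,"hand": 0.0},{"x": 0.041,"y": 0.115,"z": 0,"wx": 0,"wy": 0,"wz": -6,"hand": 0.0},{"x": 0.055,"y": 0.155,"z": 0,"wx": 0,"wy": 0,"wz": -8,"hand": 0.0},{"x": 0.068,"y": 0.195,"z": 0,"wx": 0,"wy": 0,"wz": -10,"hand": 0.0},{"x": 0.083,"y": 0.235,"z": 0,"wx": 0,"wy": 0,"wz": -12,"hand": 0.0},{"x": 0.097,"y": 0.275,"z": 0,"wx": 0,"wy": 0,"wz": -14,"hand": 0.0}])

```text
time: 18.8
tool_pos: [0.563, -0.0834, 0.1885]
tool_rot: [-3.14, 0.004, -0.078]
contact_force: [0.6, 0.3, -3.8]
opening: 0.0134
```

move_arm(deltas=[{"x": 0.008,"y": 0.039,"z": 0,"wx": 0,"wy": 0,"wz": -1,"hand": 0.0},{"x": 0.014,"y": 0.072,"z": 0,"wx": 0,"wy": 0,"wz": -2,"hand": 0.0},{"x": 0.018,"y": 0.094,"z": 0,"wx": 0,"wy": 0,"wz": -2,"hand": 0.0},{"x": 0.02,"y": 0.105,"z": 0,"wx": 0,"wy": 0,"wz": -2,"hand": 0.0},{"x": 0.02,"y": 0.105,"z": 0,"wx": 0,"wy": 0,"wz": -2,"hand": 0.0},{"x": 0.02,"y": 0.105,"z": 0,"wx": 0,"wy": 0,"wz": -2,"hand": 0.0}])

```text
time: 19.55
tool_pos: [0.5755, -0.1863, 0.1889]
tool_rot: [-3.139, 0.003, -0.043]
contact_force: [0.9, 0.2, -4.0]
opening: 0.0133
```

Run:
```python
from h import *
deltas([(.566,-.199,.056,-2.3)])
t=viewer.read_camera("top")[:,:,::-1]; s=viewer.read_camera("side")[:,:,::-1]
cv2.imwrite("pics/t8.png",np.hstack([cv2.resize(t[150:270,260:380],(400,400),interpolation=cv2.INTER_CUBIC),cv2.resize(s[60:220,210:370],(400,400),interpolation=cv2.INTER_CUBIC)]))
```

```text
t 19.55 p [ 0.5755 -0.1863  0.1889] rot [-179.9    0.2   -2.5] open 0.0133 F [ 0.9  0.2 -4. ]
[ -8.6  13.4 132.9] [-0.1  0.2 -0.2]
```

move_arm(deltas=[{"x": -0.0086,"y": 0.0134,"z": 0.005,"wx": 0,"wy": 0,"wz": 0,"hand": 0.0},{"x": -0.0086,"y": 0.0134,"z": 0.02,"wx": 0,"wy": 0,"wz": 0,"hand": 0.0},{"x": -0.0086,"y": 0.0134,"z": 0.04,"wx": 0,"wy": 0,"wz": 0,"hand": 0.0},{"x": -0.0086,"y": 0.0134,"z": 0.06,"wx": 0,"wy": 0,"wz": 0,"hand": 0.0},{"x": -0.0086,"y": 0.0134,"z": 0.08,"wx": 0,"wy": 0,"wz": 0,"hand": 0.0},{"x": -0.0086,"y": 0.0134,"z": 0.1,"wx": 0,"wy": 0,"wz": 0,"hand": 0.0},{"x": -0.0086,"y": 0.0134,"z": 0.115,"wx": 0,"wy": 0,"wz": 0,"hand": 0.0},{"x": -0.0086,"y": 0.0134,"z": 0.12,"wx": 0,"wy": 0,"wz": 0,"hand": 0.0}])

```text
time: 20.65
tool_pos: [0.5654, -0.2, 0.0675]
tool_rot: [-3.139, 0.004, -0.044]
contact_force: [0.0, 0.3, -3.5]
opening: 0.0136
```

move_arm(deltas=[{"x": 0,"y": 0,"z": 0.003,"wx": 0,"wy": 0,"wz": 0,"hand": 0.0},{"x": 0,"y": 0,"z": 0.006,"wx": 0,"wy": 0,"wz": 0,"hand": 0.0},{"x": 0,"y": 0,"z": 0.009,"wx": 0,"wy": 0,"wz": 0,"hand": 0.0},{"x": 0,"y": 0,"z": 0.011,"wx": 0,"wy": 0,"wz": 0,"hand": 0.0},{"x": 0,"y": 0,"z": 0.0125,"wx": 0,"wy": 0,"wz": 0,"hand": 0.0}])

```text
time: 21.28
tool_pos: [0.5661, -0.2002, 0.0565]
tool_rot: [-3.14, 0.002, -0.044]
contact_force: [0.2, 0.4, -3.7]
opening: 0.0136
```

Not in contact yet; I lower it in 1 mm steps.

move_arm(deltas=[{"x": 0,"y": 0,"z": 0.001,"wx": 0,"wy": 0,"wz": 0,"hand": 0.0},{"x": 0,"y": 0,"z": 0.0015,"wx": 0,"wy": 0,"wz": 0,"hand": 0.0},{"x": 0,"y": 0,"z": 0.002,"wx": 0,"wy": 0,"wz": 0,"hand": 0.0},{"x": 0,"y": 0,"z": 0.002,"wx": 0,"wy": 0,"wz": 0,"hand": 0.0}])

```text
time: 21.78
tool_pos: [0.5662, -0.2002, 0.0561]
tool_rot: [-3.141, 0.001, -0.044]
contact_force: [-5.6, 2.4, 8.8]
opening: 0.0139
```

Contact: the force rose from −3.7 to +8.8 N at the expected height. I release and rise.

move_arm(deltas=[{"x": 0,"y": 0,"z": -0.001,"wx": 0,"wy": 0,"wz": 0,"hand": 0.0},{"x": 0,"y": 0,"z": -0.001,"wx": 0,"wy": 0,"wz": 0,"hand": 0.2},{"x": 0,"y": 0,"z": -0.001,"wx": 0,"wy": 0,"wz": 0,"hand": 0.4},{"x": 0,"y": 0,"z": -0.001,"wx": 0,"wy": 0,"wz": 0,"hand": 0.4},{"x": 0,"y": 0,"z": -0.01,"wx": 0,"wy": 0,"wz": 0,"hand": 0.4},{"x": 0,"y": 0,"z": -0.03,"wx": 0,"wy": 0,"wz": 0,"hand": 0.4},{"x": 0,"y": 0,"z": -0.07,"wx": 0,"wy": 0,"wz": 0,"hand": 0.4},{"x": 0,"y": 0,"z": -0.12,"wx": 0,"wy": 0,"wz": 0,"hand": 0.4}])

```text
time: 22.78
tool_pos: [0.5659, -0.2002, 0.1755]
tool_rot: [-3.139, 0.004, -0.044]
contact_force: [1.0, -0.1, -0.4]
opening: 0.037
```

move_arm(deltas=[{"x": -0.02,"y": 0,"z": -0.05,"wx": 0,"wy": 0,"wz": 0,"hand": 0.4},{"x": -0.06,"y": 0,"z": -0.08,"wx": 0,"wy": 0,"wz": 0,"hand": 0.4},{"x": -0.11,"y": 0,"z": -0.08,"wx": 0,"wy": 0,"wz": 0,"hand": 0.4},{"x": -0.14,"y": 0,"z": -0.08,"wx": 0,"wy": 0,"wz": 0,"hand": 0.4},{"x": -0.15,"y": 0,"z": -0.08,"wx": 0,"wy": 0,"wz": 0,"hand": 0.4},{"x": -0.15,"y": 0,"z": -0.08,"wx": 0,"wy": 0,"wz": 0,"hand": 0.4}])

```text
time: 23.52
tool_pos: [0.417, -0.1942, 0.2555]
tool_rot: [-3.141, 0.001, -0.044]
contact_force: [0.7, -0.2, -0.6]
opening: 0.0369
```

Run:
```python
from h import *
deltas([])
w=viewer.read_camera("wrist")[:,:,::-1]; s=viewer.read_camera("side")[:,:,::-1]
cv2.imwrite("pics/f9.png",np.hstack([cv2.resize(w,(400,300)),cv2.resize(s[60:300,100:400],(400,320))[:300]]))
```

```text
t 23.525 p [ 0.417  -0.1942  0.2555] rot [-180.     0.    -2.5] open 0.0369 F [ 0.7 -0.2 -0.6]
```

View pics/f9.png

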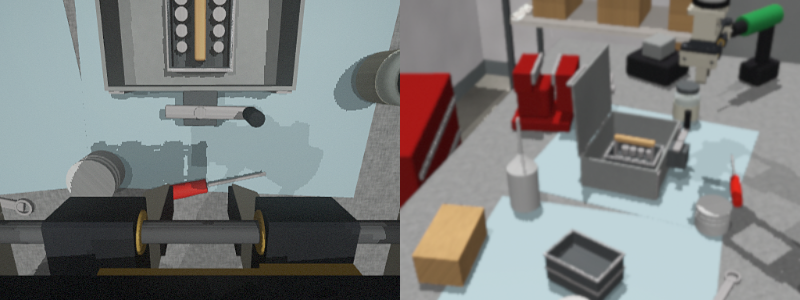

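The last picture shows the lid upright (side, 595,105), the tray flat in the case (635,150), the lever swung clear (wrist, 165–260, 115), and the lower trays and cans standing. I hand it in.

```bash
python3 -c "
from cell import robot
print(robot.hand_in())"
```

```text
the job is handed in; nothing more can be done
None
```

The job is done and handed in at about 23.5 s; the hand-in gives no verdict.

- **Latch:** I gripped the post and swung the lever to about 1.5 rad, estimated from the tool position.
- **Lid:** I pulled it by the bar to about 0.9 rad, where its edge came close to or touched the gripper and the force reached about 18 N. I let go and pushed the edge with closed fingers to about upright; that angle also comes from the tool path and was not measured directly.
- **Tray:** I lifted it off the pile and set it on the case floor at the expected height, with about 9 N of contact. I then released it and moved the arm clear.

**Last checks:** the final wrist and side pictures show the tray flat in the case, the lid standing open and the latch clear. The lower trays look unmoved, and the oil can and jar are upright. The spray can was outside the final crops, but the arm stayed about 0.1 m from it. The force reading was near zero with the arm clear. The bar's path came out about 3–5 mm wider than the given dimensions, probably because the lid pressed on the gripper; this caused no trouble.

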